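# Crank the bottle clamp to its size mark

### The arm

A 6-joint arm with a two-finger parallel gripper is mounted at the origin on the work surface. World frame = base frame: x ahead of the robot, y to its left, z up, the work surface at z = 0. Lengths are in m, angles in rad, forces in N, time in s.
With the tool pointing down it reaches from about 0.25 to 0.725 m from the base axis. Payload 4 kg.
Tool frame: the origin (TCP) lies on the centre line of the jaws, within the pads' length; the fingertips stand 17 mm ahead of it and the grasp point (between the pads) lies 2 mm behind it; z points along the fingers, y is the line along which they close (so a half turn about z gives the same grasp; the last joint's range is limited). The gripper opens to 85 mm and grips with 20 to 120 N. Pads are 22 mm wide; open, the fingers measure 114 mm over their backs; the gripper's body (76 mm by 85 mm) begins 54 mm behind the grasp point. The pads swing forward as they close: fully open they stand 13 mm farther back than shut.
Start: joints at [1.107, 0.241, 0.005, 1.335, 0, 1.571], TCP at [0.224, 0.447, 0.248] pointing down, gripper open.
Joint ranges: [-2.72, 2.72], [-1.05, 1.87], [-1.09, 1.28], [-1.99, 2.15], [-1.42, 1.44], [-3.14, 3.14]. Speed limits (rad/s): [2.79, 2.79, 3.14, 3.14, 3.14, 3.14].

### API

Orientations are given as a unit quaternion [x, y, z, w].
In Python, from workcell import get_obs, imaging, order gives the robot as it stands.
- The arm moves only by the tool apply_moves, never from a script. Its argument "targets" is a list that holds one entry, the list of rows, each a list of 5 numbers: the shift along the world's x, y, z in units of 40 mm (1.0 is 40 mm), then the turn about the world's z in degrees, then the gripper command: -1 is shut, 1 is fully open, values between are in proportion. In form: [[[dx, dy, dz, turn, fingers], ...]]. A call has 1 to 8 rows; each row shifts and turns the commanded pose from where the row before left it; what a row does not reach is not made up. A row lasts 1/12 s, in which the tool goes at most 41.7 mm and 7.16 degrees, less where a joint would pass 70% of its speed; a pose out of reach is approached as far as the arm can. A call is refused whole if a number of a shift passes 1 or a number of a turn 7.16, either way. A call with a gripper value outside its range is refused whole. The fingers move at their own pace and stop on an object; the grip force is fixed at half the most. Time passes only in rows, so rows that do not move let the fingers close. It gives the time, the measured TCP pose, the force, the opening and the grip force at its end, in the units of the state.
- get_obs(): the state, without advancing time (a new reading comes with each control period).
- imaging.camera(name): name is "scene" or "top" or "wrist"; returns (picture, depth): 420x560x3 uint8, blue, green, red; 420x560 float32, m along the optical axis (not along the pixel's ray), 0 where there is no reading.
- imaging.get_calibration(name): a dict with "camera_matrix" (3x3 intrinsics, pixels), "eye" and "rotation" of the camera in the world; the wrist camera has in their place "hand_eye" (4x4, takes a point from camera to tool coordinates, whose origin is the TCP and whose axes are the flange's). Camera axes: x right, y down, z forward; pixel columns grow to the right and rows downward; lengths in m; the calibration is good to about 2 mm. A picture is of the moment at which its call begins: read the wrist's pose just before it. get_calibration takes no time and is no camera call.
- order.job_done(): hands the job in; it is judged then, once.
The state is a dict: "clock": time; "joint_pos": joint angles; "joint_vel": joint speeds; "tau": joint torques, N m; "eef_pos": TCP position; "tool_rot": TCP orientation; "ft_force": force on the tool from outside, world axes, zero at the start; "ft_torque": the same for the moment, N m; "grip_width": finger opening in m; "grasp_force": force on a finger pad.
Only numpy, scipy, OpenCV 4.12 (cv2) and the standard library are available. Lean on these libraries where they do the work, as an engineer would, in place of code of your own. Each camera call takes 0.05 s, during which the arm holds its last target. There are 200 camera calls.

### The job

The bottle clamp on the lab bench has to be preset for the next batch of centrifuge bottles. By the revolving knob on its handwheel, crank the moving jaw along until its pointer stands level with the arrow-shaped rider on the scale (not the plain square rider), then let go. Do not shove the jaw itself.

Things in the scene. Friction and masses are not known exactly. Their poses are not given: they have to be found in the camera images.
- clamp: white bottle clamp, fixed, bed 190 x 420 mm; origin under it, z up. Level steel handwheel, 130 mm across, upper face at z 122 mm, axis vertical at clamp x 0, y -150 mm. Clockwise from above drives the jaw to +y, 60 mm a turn; about 6 N at the knob; stays where left. Scale bar (top z 50 mm, 10 mm ticks) along y on the +x side. Fixed jaw at the +y end, a loose bottle before it, top z 190 mm
- grip (a point): middle of the round black knob standing upright near the handwheel's rim, 50 mm from the wheel's axis: 25 mm in diameter, 48 mm tall, this point 20 mm below its top and 152 mm above the bench. The knob spins freely on its pin, so a gripper may hold it in an unchanging direction while the wheel goes round. Nothing nearby is taller
- jaw: moving jaw, an aluminium block 120 mm wide, top at z 100 mm, with a dark pointer finger on its +x side. Origin at the pointer's tip, level with the scale's top; axes parallel to the clamp's. It slides along the clamp's y, 110 mm between stops, and starts at the handwheel end, at most 12 mm from its stop there
- arrow_rider: flat dark steel arrow fixed on the scale: head 24 mm long and 25 mm wide, thin shaft behind it, 46 mm in all, 10 mm high; its tip points at the path of the jaw's pointer. Origin at the tip; axes parallel to the clamp's. It lies on the +y side of the pointer at the start. The other rider, a plain 28 x 26 mm block without a tip, is not the mark and may come before or after it

How it is judged:
By the outcome, as a careful person would: the job done as asked, in the order asked, and still so for the second after the job is handed in, with the robot touching nothing.
It also fails if it takes over 45 s, if anything falls off the work surface, if the arm or the gripper's body presses on something with over 40 N, if the wrist force passes 120 N, or if a joint passes its speed limit or range.

## Working session

There is one attempt and no reset: what is moved stays moved. The work goes in short steps, Python scripts to look and compute and a tool call to move; the robot and the scene stay as the last step left them, time stands still between calls to the robot, and variables do not carry over. Pictures are saved under pics/ and viewed, at most 10 in all, crops included, and the job is handed in when it is done.

Besides the shell and the picture viewer there is one more tool, called after "Call:" in YAML: its name, and indented under it one key for each argument. apply_moves: Moves the arm, as the interface text tells. Its arguments: {"type":"object","properties":{"targets":{"type":"array","items":{"type":"array","items":{"type":"array","items":{"type":"number"}}}}},"required":["targets"]}

```bash
mkdir -p pics
cat > h.py <<'E'
import numpy as np, cv2
from workcell import get_obs, imaging, order
from scipy.spatial.transform import Rotation as R
def cal(n,o=None):
    c=imaging.get_calibration(n); K=np.array(c["camera_matrix"])
    if n=="wrist":
        T=np.eye(4);T[:3,:3]=R.from_quat(o["tool_rot"]).as_matrix();T[:3,3]=o["eef_pos"]
        T=T@np.array(c["hand_eye"]); return K,T[:3,:3],T[:3,3]
    return K,np.array(c["rotation"]),np.array(c["eye"])
def world(C,u,v,d=None,z=None):
    K,Rm,e=C; r=Rm@np.linalg.inv(K)@np.array([u,v,1.])
    s=d if d is not None else (z-e[2])/r[2]
    return e+s*r
def shot(n,name):
    o=get_obs(); im,d=imaging.camera(n); cv2.imwrite(f"pics/{name}.png",im); np.savez(f"{name}.npz",im=im,d=d,e=o["eef_pos"],q=o["tool_rot"]); return o,im,d
E
python3 - <<'E'
from h import *
o,im,d=shot("top","top1"); print(o)
for n in("top","scene"): c=cal(n);print(c)
E
```

```text
{'clock': 0.0, 'joint_pos': array([ 1.10701534e+00,  2.41410875e-01,  3.68457720e-03,  1.33519822e+00,
       -1.00884422e-05,  1.57079270e+00]), 'joint_vel': array([ 1.20527598e-03,  9.22030081e-04,  9.98902290e-04, -6.29347968e-04,
        3.99962288e-05,  1.04361756e-03]), 'tau': array([ 1.86101183e-04, -3.72315896e+01,  2.52407455e+01,  1.68950408e-02,
        1.71430806e-04,  6.72812845e-06]), 'eef_pos': array([0.22339395, 0.4466325 , 0.24739885]), 'tool_rot': array([ 2.29815926e-01,  9.73233532e-01, -1.03677337e-03, -2.39641022e-04]), 'ft_force': array([-0.15939959,  0.66613585,  0.54191578]), 'ft_torque': array([0.03272256, 0.0322079 , 0.01108867]), 'grasp_force': 0.0, 'grip_width': 0.0852197370013398}
(array([[391.05351265,   0.        , 280.54366864],
       [  0.        , 391.05351265, 204.20888525],
       [  0.        ,   0.        ,   1.        ]]), array([ 0.71284721, -0.69780504,  0.04618907, -0.05275933]), array([0.48016876, 0.06717624, 0.75327268]))
(array([[546.39283865,   0.        , 283.90630632],
       [  0.        , 546.39283865, 210.48012549],
       [  0.        ,   0.        ,   1.        ]]), array([ 0.41185852,  0.80907488, -0.36964929, -0.19781254]), array([1.10376791, 0.45102791, 0.68048977]))
```

View pics/top1.png

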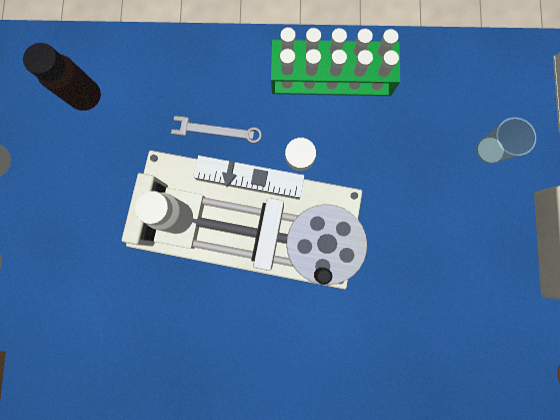

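The top view shows the handwheel at about (327,243), the knob at (323,275), the jaw near (268,233), the arrow at (229,175) and the square rider at (260,178). I'll enlarge it.

```bash
sed -i 's/K,np.array(c\["rotation"\])/K,R.from_quat(c["rotation"]).as_matrix()/' h.py
python3 - <<'E'
from h import *
f=np.load("top1.npz");im=f["im"];d=f["d"]
cv2.imwrite("pics/c1.png",cv2.resize(im[145:295,180:380],None,fx=4,fy=4,interpolation=cv2.INTER_CUBIC))
C=cal("top")
for u,v in [(327,243),(323,275),(300,152),(500,350),(229,185),(268,233)]: print(u,v,d[v,u],world(C,u,v,d=d[v,u]))
E
```

```text
327 243 0.6211278 [ 0.50742273 -0.00117857  0.12907273]
323 275 0.57135653 [0.45882515 0.00917974 0.17260496]
300 152 0.74649936 [0.68377046 0.04012511 0.02774651]
500 350 0.71894854 [ 0.32392264 -0.33396335  0.00081588]
229 185 0.7284959 [0.61510749 0.17174368 0.03768619]
268 233 0.0 [0.48016876 0.06717624 0.75327268]
```

View pics/c1.png

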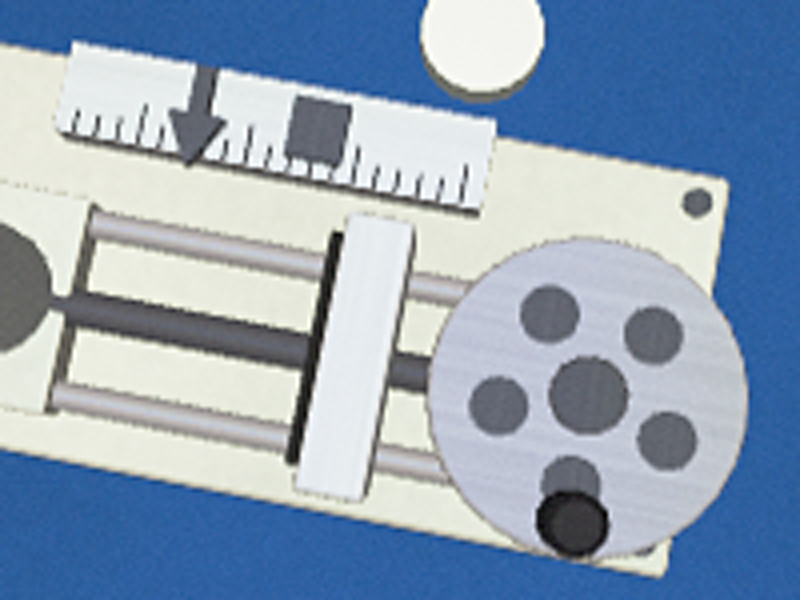

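Crop: wheel centre is at full-image (327,244.3), knob top at (323,276) and arrow tip at (227,186.5). The pointer is hidden under the jaw's edge, so I'll use the scene camera.

Run:
```python
from h import *
o,im,d=shot("scene","s1")
C=cal("scene")
def proj(p):
    K,Rm,e=C; q=K@Rm.T@(np.array(p)-e); return q[:2]/q[2]
p=proj([.58,.09,.05]);print(p); u,v=p.astype(int)
x0,y0=max(0,u-125),max(0,v-90); print(x0,y0)
cv2.imwrite("pics/s1c.png",cv2.resize(im[y0:y0+180,x0:x0+260],None,fx=3,fy=3,interpolation=cv2.INTER_CUBIC))
```

```text
[285.03499578 251.78008503]
160 161
```

View pics/s1c.png

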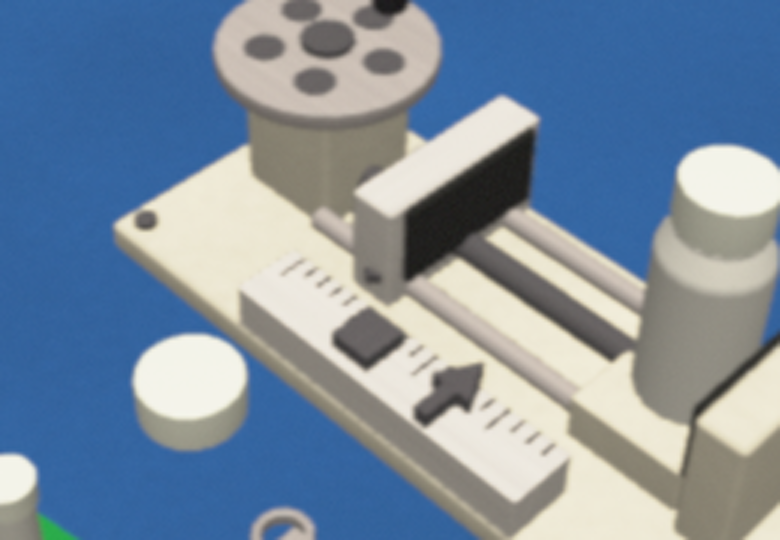

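The scene view shows the pointer, a small dark finger, at crop (373,275). The arrow tip is at crop (483,365), with the square rider between them. I'll zoom in further.

Run:
```python
from h import *
im=np.load("s1.npz")["im"]
cv2.imwrite("pics/s1d.png",cv2.resize(im[235:300,260:340],None,fx=9,fy=9,interpolation=cv2.INTER_CUBIC))
C=cal("top")
# clamp yaw: long edges of wheel etc.
ax=world(C,327,244.3,z=.122); kn=world(C,323,276,z=.172)
t=world(C,180+190/4,145+166/4,z=.057); 
a=world(C,180+60/4,145+132/4,z=.05);b=world(C,180+480/4,145+212/4,z=.05)
print(ax,kn,np.linalg.norm((kn-ax)[:2]),"tip",t,"scale dir",a-b,np.degrees(np.arctan2(*(a-b)[[1,0]])))
S=cal("scene"); print("scene tip",world(S,321,282.7,z=.057),"pointer",world(S,284.3,252.7,z=.05))
```

```text
[ 0.50565244 -0.00196409  0.122     ] [0.45736299 0.00910965 0.172     ] 0.0495429015792539 tip [0.60864813 0.17152991 0.057     ] scale dir [0.03319871 0.19330715 0.        ] 80.2550467763117
scene tip [0.60750665 0.17694089 0.057     ] pointer [0.58244375 0.09027179 0.05      ]
```

View pics/s1d.png

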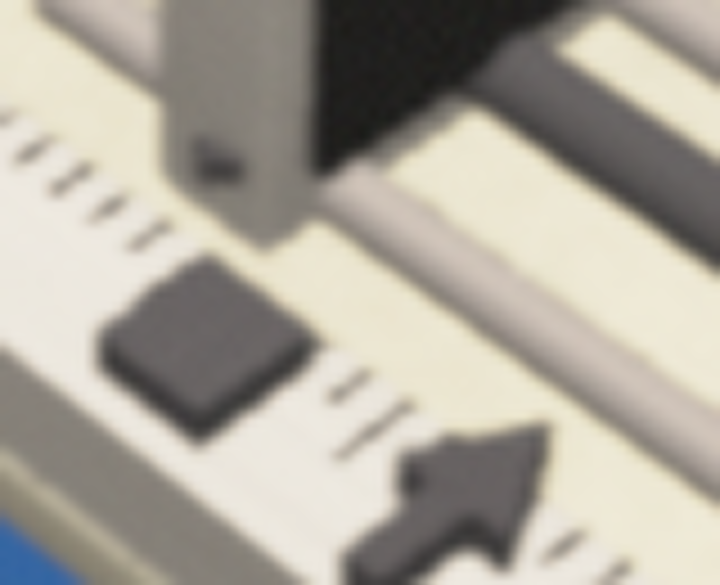

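Run:
```python
from h import *
C=cal("top");S=cal("scene")
y=np.array([.169,.985]); 
p=world(S,282.8,253.9,z=.05)
t=world(S,321.1,282.6,z=.06)
print(p,t,"travel",(t-p)[:2]@y, "top tip",world(C,227.4,186.6,z=.06))
# wheel centre in scene crop (327,47)
print("hub scene",world(S,160+327/3,161+50/3,z=.122), "cap", world(S,160+190/3,161+368/3,z=.03),world(C,300,152,z=.03))
```

```text
[0.58614244 0.0899168  0.05      ] [0.60963316 0.17827242 0.06      ] travel 0.09100021672454686 top tip [0.60790764 0.17125335 0.06      ]
hub scene [0.51125207 0.00599131 0.122     ] cap [0.67970673 0.04160126 0.03      ] [0.68313807 0.04020913 0.03      ]
```

Call:
apply_moves:
  targets:
    - [[0.45,-0.85,0,0,1],[0.45,-0.85,0,0,1],[0.45,-0.85,0,0,1],[0.45,-0.85,0,0,1],[0.45,-0.85,0,0,1],[0.45,-0.85,0,0,1],[0.45,-0.85,0,0,1],[0.45,-0.85,0,0,1]]

```text
clock: 0.77
eef_pos: [0.3679, 0.1733, 0.2481]
tool_rot: [0.23, 0.973, -0.0, -0.0]
ft_force: [0.3, 0.1, -0.3]
grip_width: 0.0855
grasp_force: 0.0
```

Call:
apply_moves:
  targets:
    - [[0.44,-0.8,0,0,1],[0.44,-0.8,0,0,1],[0.44,-0.8,0,0,1],[0.44,-0.8,0,0,1],[0.44,-0.8,0,0,1],[0,0,0,0,1],[0,0,0,0,1]]

```text
clock: 1.35
eef_pos: [0.4559, 0.0135, 0.2476]
tool_rot: [0.232, 0.973, -0.0, -0.001]
ft_force: [0.2, -0.2, -0.2]
grip_width: 0.0854
grasp_force: 0.0
```

Run:
```python
from h import *
o,im,d=shot("wrist","w1"); print(o["eef_pos"],imaging.get_calibration("wrist"))
```

```text
[0.45587206 0.01351979 0.24762029] {'camera_matrix': array([[320.34277287,   0.        , 278.8486338 ],
       [  0.        , 320.34277287, 203.78170451],
       [  0.        ,   0.        ,   1.        ]]), 'hand_eye': array([[-4.78902768e-04, -9.53830784e-01, -3.00344147e-01,
         7.54354561e-02],
       [ 9.99999837e-01, -3.63870432e-04, -4.38936040e-04,
        -2.92027220e-04],
       [ 3.09384353e-04, -3.00344309e-01,  9.53830803e-01,
        -1.25351986e-01],
       [ 0.00000000e+00,  0.00000000e+00,  0.00000000e+00,
         1.00000000e+00]])}
```

View pics/w1.png

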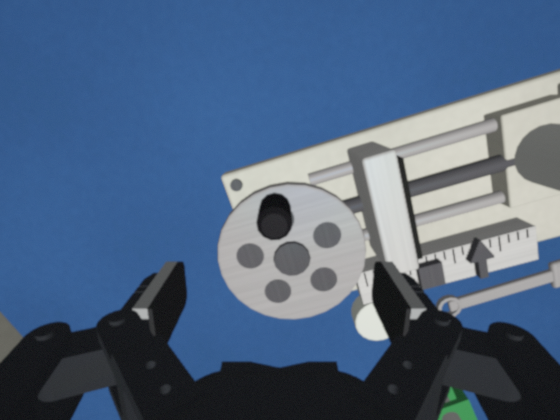

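Run:
```python
from h import *
f=np.load("w1.npz");o=dict(eef_pos=f["e"],tool_rot=f["q"]);C=cal("wrist",o)
im,d=f["im"],f["d"]
print("cam",C[2])
for z in(.124,.172):
  for p in[(.4574,.0091),(.463,.016)]:
    q=C[0]@C[1].T@(np.array([*p,z])-C[2]);print(z,p,q[:2]/q[2])
for u,v in[(274,203),(274,222),(250,240)]:print(d[v,u],world(C,u,v,d=d[v,u]))
print("hub",world(C,292,251,z=.122))
cv2.imwrite("pics/w1c.png",cv2.resize(im[170:330,200:400],None,fx=4,fy=3.75,interpolation=cv2.INTER_CUBIC)[:600])
```

```text
cam [0.38860316 0.04727367 0.3730766 ]
0.124 (0.4574, 0.0091) [275.43514739 204.44754326]
0.124 (0.463, 0.016) [286.07194961 206.64491908]
0.172 (0.4574, 0.0091) [274.6495857  225.93638236]
0.172 (0.463, 0.016) [287.54457614 228.54457595]
0.22385424 [0.44625113 0.01409789 0.15930434]
0.21543832 [0.45496444 0.00984159 0.17116216]
0.27328375 [ 0.47661209 -0.0250905   0.12155678]
hub [0.50183548 0.00241943 0.122     ]
```

View pics/w1c.png

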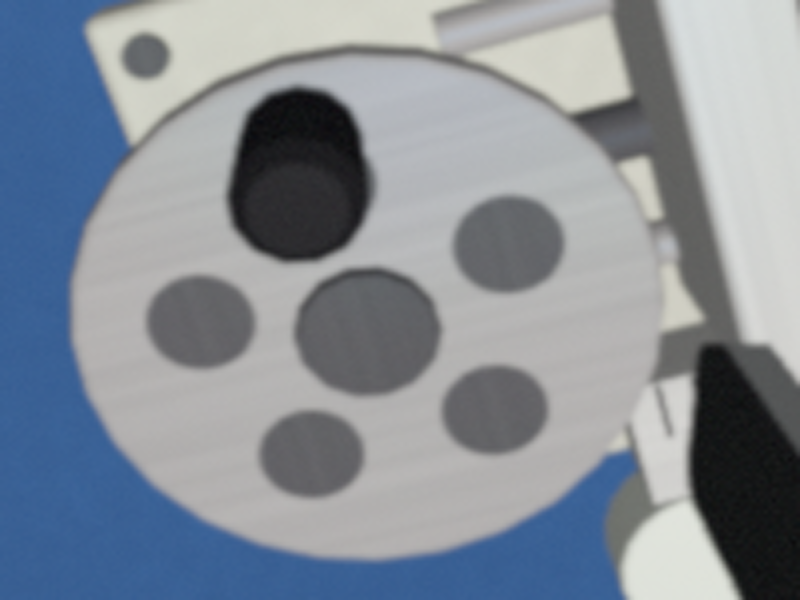

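Wrist view: the knob top is at (274.8,224) and the hub at (292,258.5). Both agree with the top camera, giving knob ≈ (0.457, 0.0095) and axis ≈ (0.506, -0.0015). Now descending and gripping.

Call:
apply_moves:
  targets:
    - [[0.03,-0.1,-0.5,0,1],[0,0,-0.6,0,1],[0,0,-0.6,0,1],[0,0,-0.6,0,1],[0,0,-0.12,0,1],[0,0,0,0,1],[0,0,0,0,1]]

```text
clock: 1.98
eef_pos: [0.4569, 0.0121, 0.1522]
tool_rot: [0.229, 0.973, 0.0, 0.0]
ft_force: [0.6, 0.4, -0.1]
grip_width: 0.0855
grasp_force: 0.0
```

Call:
apply_moves:
  targets:
    - [[0,0,0,0,-1],[0,0,0,0,-1],[0,0,0,0,-1],[0,0,0,0,-1],[0,0,0,0,-1],[0,0,0,0,-1],[0,0,0,0,-1],[0,0,0,0,-1]]

```text
clock: 2.65
eef_pos: [0.4569, 0.0105, 0.1523]
tool_rot: [0.23, 0.973, -0.001, 0.0]
ft_force: [-1.9, -2.4, 4.4]
grip_width: 0.0232
grasp_force: 58.5
```

```bash
cat > arc.py <<'E'
import numpy as np,sys
a0,n,st=map(float,sys.argv[1:4]); a=np.radians(a0-st*np.arange(n+1)); p=np.c_[np.cos(a),np.sin(a)]*50/40
for i in range(0,int(n),8): print(a0-st*i,[[round(float(x),2),round(float(y),2),0,0,-1] for x,y in np.diff(np.round(p,2),axis=0)[i:i+8]])
E
python3 arc.py 166.5 24 15
```

```text
166.5 [[0.12, 0.31, 0, 0, -1], [0.19, 0.26, 0, 0, -1], [0.26, 0.21, 0, 0, -1], [0.29, 0.13, 0, 0, -1], [0.33, 0.05, 0, 0, -1], [0.32, -0.03, 0, 0, -1], [0.31, -0.12, 0, 0, -1], [0.26, -0.19, 0, 0, -1]]
46.5 [[0.21, -0.26, 0, 0, -1], [0.13, -0.29, 0, 0, -1], [0.05, -0.33, 0, 0, -1], [-0.03, -0.32, 0, 0, -1], [-0.12, -0.31, 0, 0, -1], [-0.19, -0.26, 0, 0, -1], [-0.26, -0.21, 0, 0, -1], [-0.29, -0.13, 0, 0, -1]]
-73.5 [[-0.33, -0.05, 0, 0, -1], [-0.32, 0.03, 0, 0, -1], [-0.31, 0.12, 0, 0, -1], [-0.26, 0.19, 0, 0, -1], [-0.21, 0.26, 0, 0, -1], [-0.13, 0.29, 0, 0, -1], [-0.05, 0.33, 0, 0, -1], [0.03, 0.32, 0, 0, -1]]
```

Call:
apply_moves:
  targets:
    - [[0.12,0.31,0,0,-1],[0.19,0.26,0,0,-1],[0.26,0.21,0,0,-1],[0.29,0.13,0,0,-1],[0.33,0.05,0,0,-1],[0.32,-0.03,0,0,-1],[0.31,-0.12,0,0,-1],[0.26,-0.19,0,0,-1]]

```text
clock: 3.32
eef_pos: [0.5386, 0.0379, 0.1523]
tool_rot: [0.229, 0.973, 0.002, -0.002]
ft_force: [-7.7, 4.0, 9.9]
grip_width: 0.0233
grasp_force: 59.6
```

Call:
apply_moves:
  targets:
    - [[0.21,-0.26,0,0,-1],[0.13,-0.29,0,0,-1],[0.05,-0.33,0,0,-1],[-0.03,-0.32,0,0,-1],[-0.12,-0.31,0,0,-1],[-0.19,-0.26,0,0,-1],[-0.26,-0.21,0,0,-1],[-0.29,-0.13,0,0,-1]]

```text
clock: 3.98
eef_pos: [0.523, -0.047, 0.1524]
tool_rot: [0.229, 0.973, 0.003, 0.003]
ft_force: [7.1, 7.3, -1.4]
grip_width: 0.0235
grasp_force: 58.9
```

Call:
apply_moves:
  targets:
    - [[-0.33,-0.05,0,0,-1],[-0.32,0.03,0,0,-1],[-0.31,0.12,0,0,-1],[-0.26,0.19,0,0,-1],[-0.21,0.26,0,0,-1],[-0.13,0.29,0,0,-1],[-0.05,0.33,0,0,-1],[0.03,0.32,0,0,-1]]

```text
clock: 4.65
eef_pos: [0.4564, 0.0086, 0.1523]
tool_rot: [0.231, 0.973, -0.003, 0.001]
ft_force: [-0.9, -8.9, 3.6]
grip_width: 0.0229
grasp_force: 60.4
```

Run:
```python
from h import *
o,im,d=shot("scene","s2"); print(o["eef_pos"],o["ft_force"])
cv2.imwrite("pics/s2d.png",cv2.resize(im[235:300,260:340],None,fx=9,fy=9,interpolation=cv2.INTER_CUBIC))
```

```text
[0.45642559 0.00861433 0.15233887] [-0.91285395 -8.89963316  3.57263996]
```

View pics/s2d.png

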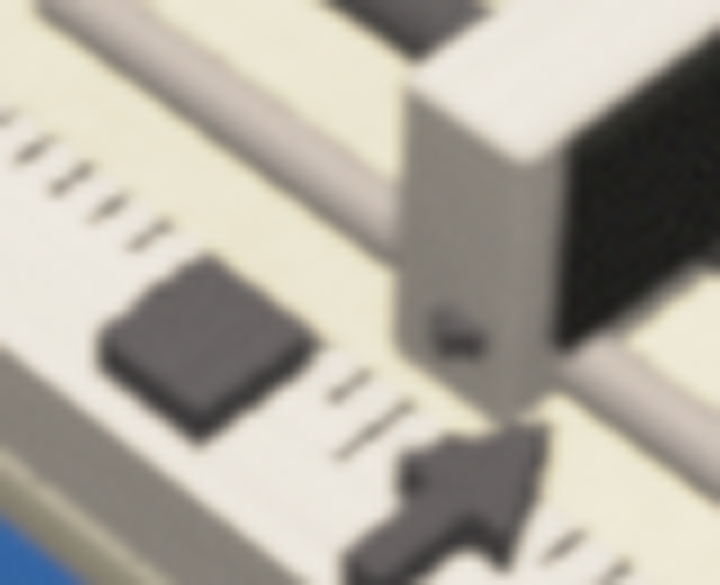

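After one turn the pointer is at crop (438,343), with the arrow tip at (550,428) still ahead.

```bash
python3 - <<'E'
from h import *
S=cal("scene"); y=np.array([.169,.985])
w=lambda u,v,z:world(S,260+u/9,235+v/9,z=z)
a=w(205,170,.05);b=w(438,343,.05);t=w(550,428,.06);t2=w(550,440,.05)
print(a,b,t,t2); dd=(b-a)[:2];print(dd,dd@y,np.degrees(np.arctan2(dd[1],dd[0])),(t-b)[:2]@y,(t2-b)[:2]@y)
im=np.load("s2.npz")["im"]
cv2.imwrite("pics/s2e.png",cv2.resize(im[262:292,298:328],None,fx=20,fy=20,interpolation=cv2.INTER_CUBIC))
E
python3 arc.py 168 8 15
```

```text
[0.58614327 0.08987284 0.05      ] [0.59650328 0.1473907  0.05      ] [0.6095471  0.17823728 0.06      ] [0.6038939  0.17532285 0.05      ]
[0.01036001 0.05751786] 0.05840593272985543 79.78946800724965 0.032588295295540796 0.028762185000279394
168.0 [[0.11, 0.31, 0, 0, -1], [0.18, 0.27, 0, 0, -1], [0.25, 0.21, 0, 0, -1], [0.29, 0.14, 0, 0, -1], [0.32, 0.06, 0, 0, -1], [0.33, -0.03, 0, 0, -1], [0.31, -0.11, 0, 0, -1], [0.27, -0.18, 0, 0, -1]]
```

View pics/s2e.png

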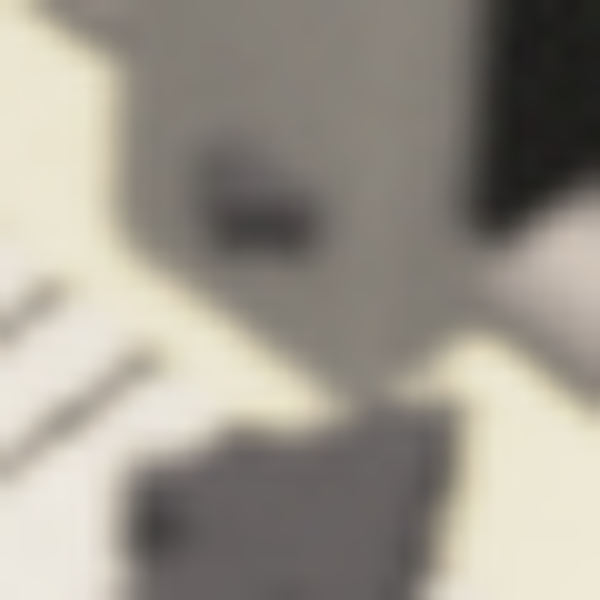

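Cranking another half turn (12 rows of 15°), then letting go to look from near.

Call:
apply_moves:
  targets:
    - [[0.11,0.31,0,0,-1],[0.18,0.27,0,0,-1],[0.25,0.21,0,0,-1],[0.29,0.14,0,0,-1],[0.32,0.06,0,0,-1],[0.33,-0.03,0,0,-1],[0.31,-0.11,0,0,-1],[0.27,-0.18,0,0,-1]]

```text
clock: 5.37
eef_pos: [0.5374, 0.039, 0.1523]
tool_rot: [0.229, 0.973, 0.001, -0.003]
ft_force: [-10.9, 2.3, 11.1]
grip_width: 0.0237
grasp_force: 61.2
```

Call:
apply_moves:
  targets:
    - [[0.21,-0.25,0,0,-1],[0.14,-0.29,0,0,-1],[0.06,-0.32,0,0,-1],[0,0,0,0,-1],[0,0,0,0,-1]]

```text
clock: 5.78
eef_pos: [0.5557, 0.0034, 0.1524]
tool_rot: [0.23, 0.973, 0.001, 0.0]
ft_force: [-2.2, -0.5, 4.2]
grip_width: 0.0233
grasp_force: 60.5
```

Run:
```python
from h import *
o,im,d=shot("scene","s3"); print(o["eef_pos"],o["ft_force"])
cv2.imwrite("pics/s3e.png",cv2.resize(im[265:301,300:340],None,fx=16,fy=16,interpolation=cv2.INTER_CUBIC))
```

```text
[0.55573535 0.00341832 0.15237273] [-2.17411872 -0.47129793  4.24128353]
```

View pics/s3e.png

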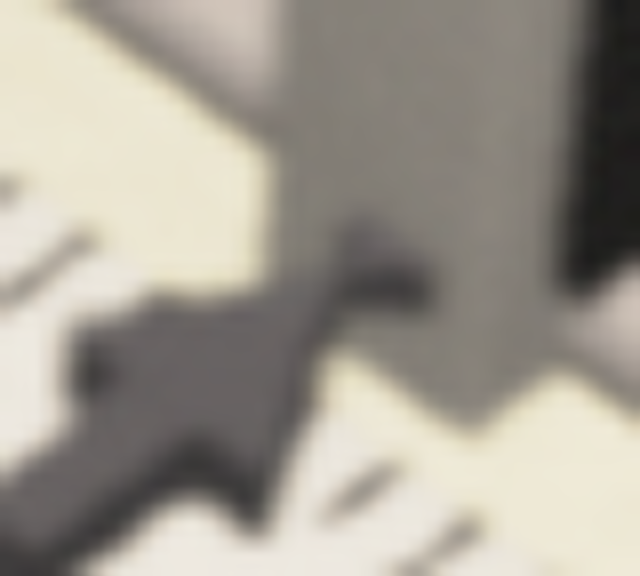

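The pointer is now just about at the arrow tip, roughly 87 mm travelled. I'll release and raise so I can take one close wrist view.

Call:
apply_moves:
  targets:
    - [[0,0,0,0,1],[0,0,0,0,1],[0,0,0,0,1],[0,0,0,0,1],[0,0,0,0,1],[0,0,0,0,1],[0,0,0.5,0,1],[0,0,0.8,0,1]]

```text
clock: 6.5
eef_pos: [0.553, 0.0036, 0.2002]
tool_rot: [0.23, 0.973, -0.001, -0.004]
ft_force: [0.4, -1.0, -0.2]
grip_width: 0.0856
grasp_force: 0.0
```

Call:
apply_moves:
  targets:
    - [[0,0,0.8,0,1],[0,0,0.4,0,1],[0.3,0.45,0,-7,1],[0.3,0.45,0,-7,1],[0.3,0.45,0,-7,1],[0.3,0.45,0,-7,1],[0.3,0.5,0,-7,1],[0,0,0,-7,1]]

```text
clock: 7.17
eef_pos: [0.6172, 0.0992, 0.2506]
tool_rot: [0.564, 0.826, 0.001, -0.0]
ft_force: [-0.4, -0.6, -0.4]
grip_width: 0.0857
grasp_force: 0.0
```

Run:
```python
from h import *
o=get_obs();print(o["joint_pos"],o["eef_pos"],cal("wrist",o)[2])
```

```text
[0.15860277 0.49645155 0.38416824 1.45761453 0.00156636 1.35787715] [0.61722616 0.09917742 0.25064269] [0.59023525 0.16954544 0.3760953 ]
```

Call:
apply_moves:
  targets:
    - [[0.05,-0.03,-0.4,-7,1],[0,0,-0.4,-7,1],[0,0,-0.4,-7,1],[0,0,0,0,1],[0,0,0,0,1]]

```text
clock: 7.58
eef_pos: [0.6169, 0.0943, 0.2025]
tool_rot: [0.703, 0.711, -0.001, -0.001]
ft_force: [0.2, -0.6, -0.0]
grip_width: 0.0855
grasp_force: 0.0
```

Run:
```python
from h import *
o,im,d=shot("wrist","w2"); o2,im2,_=shot("scene","s4")
C=cal("wrist",o); print(o["eef_pos"],C[2],o["tool_rot"])
q=C[0]@C[1].T@(np.array([.605,.174,.055])-C[2]);u,v=(q[:2]/q[2]);print(u,v)
u,v=int(u),max(int(v),32)
x0,y0=u-40,v-30;print("w",x0,y0)
P=cv2.resize(im[y0:y0+60,x0:x0+80],None,fx=9,fy=9,interpolation=cv2.INTER_CUBIC)
cv2.imwrite("pics/w2c.png",P)
```

```text
[0.61689017 0.09433544 0.20249202] [0.61732235 0.17018832 0.32780902] [ 0.70332497  0.71086701 -0.00115145 -0.00087053]
264.42561707953536 97.73119703195596
w 224 67
```

View pics/w2c.png

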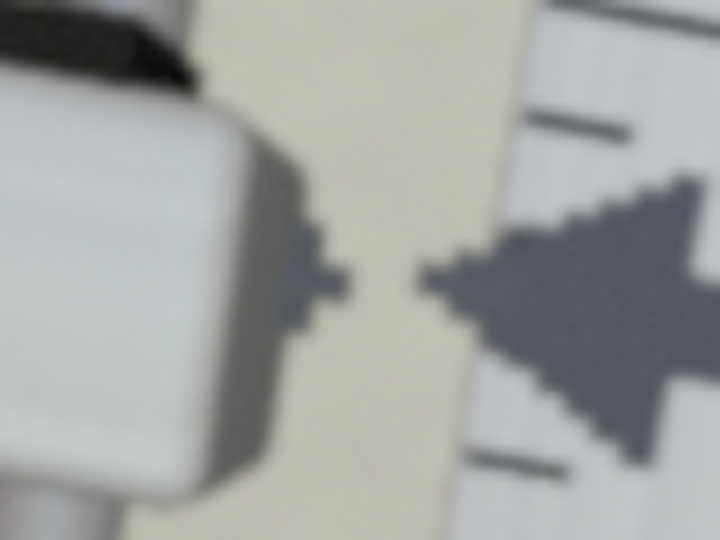

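The wrist crop (origin 224,67, 9x) shows the pointer tip at (350,283) and the arrow tip at (418,278). The arrow's axis extended back to the pointer passes at row ~266.5. The pointer is therefore ~1.8 px ≈ 1.5 mm short, which is about 9° more clockwise. Regrasping the knob.

Call:
apply_moves:
  targets:
    - [[0,0,0.9,7,1],[-0.3,-0.45,0,7,1],[-0.3,-0.45,0,7,1],[-0.3,-0.45,0,7,1],[-0.3,-0.46,0,7,1],[-0.33,-0.46,0,7,1],[0,0,0,7,1],[0,0,0,7,1]]

```text
clock: 8.35
eef_pos: [0.5566, 0.0023, 0.2418]
tool_rot: [0.286, 0.958, 0.0, 0.002]
ft_force: [-0.4, -0.3, -0.4]
grip_width: 0.0857
grasp_force: 0.0
```

Call:
apply_moves:
  targets:
    - [[0,0,0,7,1],[0,0,0,0,1],[0,0,0,0,1]]

```text
clock: 8.6
eef_pos: [0.5571, 0.0035, 0.2409]
tool_rot: [0.231, 0.973, 0.0, 0.001]
ft_force: [-0.2, 0.3, 1.2]
grip_width: 0.0852
grasp_force: 0.0
```

Call:
apply_moves:
  targets:
    - [[-0.03,0,-0.5,0,1],[0,0,-0.6,0,1],[0,0,-0.6,0,1],[0,0,-0.5,0,1],[0,0,0,0,1],[0,0,0,0,1]]

```text
clock: 9.1
eef_pos: [0.5547, 0.0037, 0.1511]
tool_rot: [0.23, 0.973, -0.0, -0.001]
ft_force: [0.9, 0.4, 0.1]
grip_width: 0.0852
grasp_force: 0.0
```

Call:
apply_moves:
  targets:
    - [[0,0,0,0,-1],[0,0,0,0,-1],[0,0,0,0,-1],[0,0,0,0,-1],[0,0,0,0,-1],[0,0,0,0,-1],[0,0,0,0,-1],[0,0,0,0,-1]]

```text
clock: 9.77
eef_pos: [0.5557, 0.0035, 0.1526]
tool_rot: [0.23, 0.973, 0.0, 0.001]
ft_force: [-0.5, -0.9, 5.7]
grip_width: 0.0232
grasp_force: 58.8
```

Call:
apply_moves:
  targets:
    - [[0,-0.1,0,0,-1],[0,-0.1,0,0,-1],[0,0,0,0,-1],[0,0,0,0,-1],[0,0,0,0,-1],[0,0,0,0,-1]]

```text
clock: 10.27
eef_pos: [0.5557, -0.0028, 0.1526]
tool_rot: [0.229, 0.973, 0.002, 0.0]
ft_force: [-1.2, 3.9, 5.9]
grip_width: 0.0235
grasp_force: 59.1
```

Call:
apply_moves:
  targets:
    - [[0,-0.04,0,0,-1],[0,0,0,0,-1],[0,0,0,0,-1],[0,0,0,0,-1]]

```text
clock: 10.6
eef_pos: [0.5556, -0.004, 0.1525]
tool_rot: [0.229, 0.973, 0.002, 0.0]
ft_force: [-0.9, 5.0, 6.2]
grip_width: 0.0238
grasp_force: 59.1
```

Call:
apply_moves:
  targets:
    - [[0,0,0,0,1],[0,0,0,0,1],[0,0,0,0,1],[0,0,0,0,1],[0,0,0,0,1],[0,0,0,0,1],[0,0,0.5,0,1],[0,0,0.8,0,1]]

```text
clock: 11.27
eef_pos: [0.5526, -0.0062, 0.2002]
tool_rot: [0.23, 0.973, -0.001, -0.004]
ft_force: [0.3, 0.1, 0.1]
grip_width: 0.0855
grasp_force: 0.0
```

Call:
apply_moves:
  targets:
    - [[0,0,0.8,0,1],[0.3,0.48,0,-7,1],[0.3,0.48,0,-7,1],[0.3,0.48,0,-7,1],[0.3,0.48,0,-7,1],[0.35,0.5,0,-7,1],[0,0,0,-7,1],[0,0,-0.4,-7,1]]

```text
clock: 11.93
eef_pos: [0.6197, 0.0924, 0.2221]
tool_rot: [0.614, 0.789, 0.002, 0.002]
ft_force: [-0.5, -0.6, 0.4]
grip_width: 0.0852
grasp_force: 0.0
```

Call:
apply_moves:
  targets:
    - [[0,0,-0.4,-7,1],[0,0,0,-7,1],[0,0,0,0,1],[0,0,0,0,1]]

```text
clock: 12.27
eef_pos: [0.6173, 0.0907, 0.2034]
tool_rot: [0.703, 0.711, -0.0, -0.0]
ft_force: [0.8, -0.4, 0.5]
grip_width: 0.0854
grasp_force: 0.0
```

```bash
cat > meas.py <<'E'
from h import *
import sys
y=np.array([.169,.985]);x=np.array([.985,-.169])
for n in sys.argv[1:]:
    f=np.load(n+".npz");im=f["im"];C=cal("wrist",dict(eef_pos=f["e"],tool_rot=f["q"]))
    q=C[0]@C[1].T@(np.array([.605,.174,.055])-C[2]);u,v=(q[:2]/q[2]).astype(int);x0,y0=u-40,max(v-30,0)
    g=im[y0:y0+60,x0:x0+80].astype(int); m=((g.max(2)<110)&(g[:,:,0]-g[:,:,2]>4)).astype(np.uint8)
    N,L,st,ce=cv2.connectedComponentsWithStats(m,connectivity=8)
    print(n,f["e"],x0,y0)
    for i in range(1,N):
        if st[i,4]<8: continue
        vv,uu=np.where(L==i); P=np.array([world(C,a+x0,b+y0,z=.055)[:2] for a,b in zip(uu,vv)])
        X,Y=P@x*1e3,P@y*1e3
        print(st[i],"x %.1f..%.1f"%(X.min(),X.max()),"mid y %.2f"%((Y.min()+Y.max())/2),"y@xmin %.2f y@xmax %.2f"%(Y[X<X.min()+1.5].mean(),Y[X>X.max()-1.5].mean()))
E
python3 - <<'E'
from h import *
shot("wrist","w3")
E
python3 meas.py w2 w3
```

```text
w2 [0.61689017 0.09433544 0.20249202] 224 67
[ 48  21  32  30 499] x 572.4..598.8 mid y 274.60 y@xmin 274.77 y@xmax 274.17
[31 25  7 12 45] x 558.9..564.0 mid y 272.64 y@xmin 272.75 y@xmax 272.70
w3 [0.61733068 0.09069607 0.20338136] 223 63
[ 47  20  33  30 504] x 571.7..598.7 mid y 274.85 y@xmin 274.47 y@xmax 274.14
[31 22  7 12 46] x 558.7..563.7 mid y 274.32 y@xmin 274.50 y@xmax 274.24
```

Code measurement: the pointer was about 1.9 mm short and is now within ~0.3 mm of the arrow. The gripper is clear, so I'm handing in.

```bash
python3 -c "
from workcell import order
print(order.job_done())"
```

```text
the job is handed in; nothing more can be done
None
```

I cranked the clamp by its knob until the jaw's pointer stood level with the arrow rider, within about 0.3 mm by the last wrist-camera measurement, then let go, backed clear and handed the job in at about 12 s on the robot's clock; the hand-in returned no verdict.

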